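Close the bench press on a veneered panel with its folding crank

ROBOT

A 6-joint arm with a two-finger parallel gripper is mounted at the origin on the work surface. World frame = base frame: x ahead of the robot, y to its left, z up, the work surface at z = 0. Lengths are in mm, angles in rad, forces in N, time in s.
With the tool pointing down it reaches from about 350 to 875 mm from the base axis. Payload 4.2 kg.
Tool frame: the origin (TCP) lies on the mounting face of the last link; the fingertips stand 173 mm ahead of it and the grasp point (between the pads) lies grip_point_offset ahead of it (grip_point_offset is the distance from the TCP to the grasp point, in mm); z points along the fingers, y is the line along which they close (so a half turn about z gives the same grasp; the last joint's range is limited). The gripper opens to 85 mm and grips with 20 to 120 N. Pads are 22 mm wide; open, the fingers measure 114 mm over their backs; the gripper's body (76 mm by 85 mm) begins 54 mm behind the grasp point. The pads swing forward as they close: fully open they stand 13 mm farther back than shut.
Start: joints at [1.477, 0.385, 0.008, 0, -1.194, -0.259], TCP at [215.921, 586.496, 404.712] pointing down, gripper open.
Joint ranges: [-3.14, 3.14], [-1.21, 2.06], [-1.07, 1.41], [-3.16, 2.05], [-2.99, -0.16], [-3.1, 3.1]. Speed limits (rad/s): [2.79, 2.79, 3.14, 3.14, 3.14, 3.14].

INTERFACE

Orientations are given as a unit quaternion [x, y, z, w].
In Python, from bench import read_state, get_image, job_done, recognise, place_of, grip_point_offset gives the robot as it stands. The module is installed in compiled form; this text tells all that it offers.
- The arm moves only by the tool carry_out, never from a script. Its arguments are lists of equal length, an entry for each row: "slide": the shift along the tool's x, y, z in m, a list of three; "roll": the turn about the tool's z in degrees; "claw": the finger opening in m, from 0 to 0.0854. A call has 1 to 8 rows; each row is the pose to reach, as a shift and turn from the pose commanded when the call began, along the tool's axes at that moment; what a row does not reach only later rows make up. A row lasts 1/8 s, in which the tool goes at most 62.5 mm and 10.7 degrees, less where a joint would pass 70% of its speed; a pose out of reach is approached as far as the arm can. A call with a gripper value outside its range is refused whole. The fingers move at their own pace and stop on an object; the grip force is fixed at half the most. Time passes only in rows, so rows that repeat a pose let the fingers close. It gives the time, the measured TCP pose, the force, the opening and the grip force at its end, in the units of the state.
- read_state(): the state, without advancing time (a new reading comes with each control period).
- get_image(name): name is "side" or "top"; returns a dict with "img" (384x512x3 uint8, red, green, blue), "z_map" (384x512 float32, mm along the optical axis (not along the pixel's ray), 0 where there is no reading), "mtx" (3x3 intrinsics, pixels), "k1" (the pictures are not rectified: a ray, as slopes to the right and down, at radius r is drawn at 1 + k1 r^2 times it, then the intrinsics apply), "world_from_camera" (4x4, takes a point from camera to world coordinates). Camera axes: x right, y up, looking along -z (the intrinsics and any distortion apply to the point x, -y, -z); pixel columns grow to the right and rows downward; lengths in mm; the calibration is good to about 2 mm. A picture is of the moment at which its call begins.
- job_done(): hands the job in; it is judged then, once.
Trained networks look in a picture, given as the dict that the camera call returned (one of the last four; its "shot" number tells which), for a name from the list of things; names that differ only in an ending like _2 or _b are one class to them, and where a whole thing is asked for, a point or a joint stands for the part that bears it (a point fixed in the world has none). Each returns a list of dicts, best first, with "conf" (0 to 1); they miss things now and then, are a little off and sometimes report something else, mostly with a low value. They report only what shows in the picture. A call takes as long as a camera call.
- recognise(picture, thing): "at" ([column, row] in pixels, amid what is visible of it).
- place_of(picture, thing): "at" ([column, row] in pixels: a listed point, or the origin of a listed thing).
The state is a dict: "clock": time; "joints": joint angles; "joint_vel": joint speeds; "joint_efforts": joint torques, N m; "position": TCP position; "ee_rot": TCP orientation; "contact_force": force on the tool from outside, world axes, zero at the start; "wrist_torque": the same for the moment, N m; "gripper_width": finger opening in mm; "grasp_force": force on a finger pad.
Only numpy, scipy, OpenCV 4.12 (cv2) and the standard library are available. Lean on these libraries where they do the work, as an engineer would, in place of code of your own. Each camera call takes 0.05 s, during which the arm holds its last target. There are 200 camera calls.

TASK

Clamp the veneered panel in the bench screw press: swing the folded red crank handle out until it stands straight up, then wind the crank clockwise (seen from above) until you feel the pressure plate bite on the panel, and nip it up a quarter turn past that first bite, without overtightening. Then fold the handle back flat on its arm, leaving the press tight and the panel, plane, mallet and marking gauge where they are.

Things in the scene. Friction and masses are not known exactly. Their poses are not given: they have to be found in the camera images.
- hub (a point): centre of the crank's round hub (44 mm across), on the vertical screw axis, level with the top face of the crank arm; about 248 mm above the bench, sinking 12 mm per clockwise turn. The arm is a dark steel bar 18 mm wide, 12 mm thick, reaching 94 mm from the axis on the handle's side, 50 mm on the other. The green crosshead 50 mm below is 62 x 345 mm
- handle_hinge (a point): centre of the fold hinge of the red handle at the end of the crank arm: 88 mm out from the screw axis and 12 mm above the arm's top face, between two 20 mm high lugs (26 mm across both). It goes round with the crank. The hinge axis is level and square to the arm
- handle_mid (a point): middle of the red handle grip, 46 mm from the fold hinge. The grip is a round plastic sleeve 22 mm in diameter, from 18 to 74 mm from the hinge, spinning freely on its pin. Folded, it lies along the arm pointing from the hinge to the hub, its axis 12 mm above the arm; out, it stands straight up over the hinge
- handle (a joint): fold angle of the red handle in rad: 0 folded flat along the arm, 1.571 standing straight up (both are hard stops). It folds only towards the hub. The hinge is stiff, with spring washers: it stays wherever it is left and takes about 0.15 N m (some 3 N at mid-grip) to move, so it has to be brought right to its stop
- crank (a joint): crank angle about the screw in rad, growing clockwise seen from above (this lowers the plate 12 mm a turn); 0: arm along the press's x axis. It stays where it is left. Free winding takes about 0.5 N m (6 N at the handle; less remains when it is held still). After the plate bites the moment grows by about 0.18 N m per rad (2 N at the handle): 0.28 N m more after a quarter turn
- press: green cast bench screw press, fixed to the bench: base 240 x 350 mm, two 26 mm steel columns 296 mm apart along its y axis, 40 mm high crosshead (its top at 184 mm, 198 mm at the boss, nuts 195 mm). Origin: centre of the underside, on the screw axis
- plate: dark steel pressure plate, 150 x 220 x 16 mm, sprung on the screw's foot (about 60 N/mm). Origin: centre of the steel's underside. The worn cork facing below it sticks out 5 to 12 mm, how much is unknown, so the gap to the panel and the crank angle of first bite are not known beforehand (0.2 to 1.3 turns from the start): feel for them
- panel: veneered wooden panel, 170 x 200 x 26 mm, 0.55 kg, loose on the press bed (38 mm above the bench) under the pressure plate. Origin: centre of its underside
- plane: wooden bench plane with a steel iron, 240 x 62 x about 115 mm, lying loose on the bench; bystander. Origin: centre of its sole
- mallet: wooden mallet lying on the bench, 300 mm long, head 75 x 130 x 70 mm; bystander. Origin: on the bench under the handle, 125 mm from the head's centre
- gauge: wooden marking gauge lying on the bench, 210 mm long, 72 mm high; bystander. Origin: on the bench under the middle of its beam

How it is judged (in metres and radians):
On the way, in this order (a step that is already met when the one before it is completed fails the run):
1. the handle stands out (above 1.45 rad) while the crank has not yet been wound (its hinge within 40 mm of where it started) (value of joint handle above 1.45 rad and distance of handle_hinge from where it was at the start of the episode below 0.04 m), for 0.2 s.
2. the crank is wound tight with the handle out: the plate presses on the panel with over 90 N (contact force between plate and panel above 90 N and value of joint handle above 1.35 rad), for 0.2 s.
At the end, for the whole second after the job is handed in: the handle is folded flat (within 0.1 rad of the arm), the plate presses on the panel with 90 to 220 N (about 0.15 to 0.36 turn past the first bite; a quarter turn gives about 150 N), and the panel lies within 10 mm of where it was (contact force between plate and panel between 90 and 220 N and value of joint handle below 0.1 rad and distance of panel from where it was at the start of the episode below 0.01 m); the robot touches nothing.
It fails at once if overtightened: the plate presses on the panel with more than 260 N (about 0.43 turn past the bite) (contact force between plate and panel above 260 N).
It fails at once if the panel is shifted by more than 10 mm (distance of panel from where it was at the start of the episode above 0.01 m).
It fails at once if the plane, mallet or marking gauge is moved by more than 15 mm (distance of any of plane, mallet, gauge from where it was at the start of the episode above 0.015 m).
It also fails if it takes over 72 s, if anything falls off the work surface, if the arm or the gripper's body presses on something with over 40 N, if the wrist force passes 120 N, or if a joint passes its speed limit or range.

## Working session

There is one attempt and no reset: what is moved stays moved. The work goes in short steps, Python scripts to look and compute and a tool call to move; the robot and the scene stay as the last step left them, time stands still between calls to the robot, and variables do not carry over. Pictures are saved under pics/ and viewed, at most 10 in all, crops included, and the job is handed in when it is done.

Besides the shell and the picture viewer there is one more tool, called after "Emit:" as name(argument=value, ...), one argument or row to a line, values as JSON. carry_out: Moves the arm, as the interface text tells. Its arguments: {"type":"object","properties":{"slide":{"type":"array"},"roll":{"type":"array"},"claw":{"type":"array"}},"required":["slide","roll","claw"]}

```bash
mkdir -p pics; cat > h.py <<'E'
import numpy as np, cv2
from bench import *
def ray(p,uv):
    K=np.array(p["mtx"]);d=np.array([(uv[0]-K[0,2])/K[0,0],(uv[1]-K[1,2])/K[1,1]])
    s=d.copy()
    for _ in range(20): s=d/(1+p["k1"]*(s@s))
    return s
def depth_pt(p,uv,z=None):
    s=ray(p,uv)
    if z is None: z=p["z_map"][int(round(uv[1])),int(round(uv[0]))]
    T=np.array(p["world_from_camera"])
    return (T@np.array([s[0]*z,-s[1]*z,-z,1]))[:3]
def at_height(p,uv,h):
    T=np.array(p["world_from_camera"]);s=ray(p,uv)
    d=T[:3,:3]@np.array([s[0],-s[1],-1]);o=T[:3,3]
    return o+d*(h-o[2])/d[2]
def tri(p,a,q,b):
    def L(p,u):
        T=np.array(p["world_from_camera"]);s=ray(p,u);d=T[:3,:3]@np.array([s[0],-s[1],-1]);return T[:3,3],d/np.linalg.norm(d)
    o1,d1=L(p,a);o2,d2=L(q,b)
    t=np.linalg.lstsq(np.c_[d1,-d2],o2-o1,rcond=None)[0]
    return (o1+t[0]*d1+o2+t[1]*d2)/2,np.linalg.norm(o1+t[0]*d1-o2-t[1]*d2)
E
python3 - <<'E'
from h import *
np.set_printoptions(precision=1,suppress=True)
s=read_state();print(s["position"],s["ee_rot"],s["clock"],grip_point_offset,s["contact_force"])
P={}
for n in("top","side"):
    p=P[n]=get_image(n);cv2.imwrite(f"pics/{n}0.png",p["img"][...,::-1]);print(n,np.array(p["world_from_camera"]).round(2).tolist())
    for t in("hub","handle_hinge","handle_mid"):
        for r in place_of(p,t)[:2]:print(n,t,r,depth_pt(p,r["at"]),at_height(p,r["at"],248 if t=="hub" else 260))
E
```

```text
[215.8 586.3 403.6] [ 1.  -0.2 -0.   0. ] 0.0 154.70000000000002 [-0.3 -0.1 -0.6]
top [[0.02, 1.0, -0.07, 387.0], [-1.0, 0.02, 0.01, -48.1], [0.01, 0.07, 1.0, 1906.58], [0.0, 0.0, 0.0, 1.0]]
top hub {'at': [250.2, 180.5], 'conf': 0.57} [540.2 -41.9 249.4] [540.3 -41.8 248. ]
top hub {'at': [248.5, 173.4], 'conf': 0.56} [567.5 -34.8 246.6] [567.3 -34.8 248. ]
top handle_hinge {'at': [256.5, 157.6], 'conf': 0.52} [659.5 -66.   35.5] [626.8 -63.9 260. ]
top handle_mid {'at': [253.0, 167.2], 'conf': 0.61} [589.  -51.4 267.3] [589.9 -51.4 260. ]
side [[0.81, -0.35, 0.47, 1206.67], [0.59, 0.51, -0.63, -1005.6], [-0.02, 0.79, 0.62, 1095.87], [0.0, 0.0, 0.0, 1.0]]
side hub {'at': [276.1, 176.2], 'conf': 0.74} [556.5 -35.8 249.9] [555.1 -33.7 248. ]
side handle_hinge {'at': [289.8, 188.1], 'conf': 0.67} [634.3 -79.  264.1] [631.5 -74.5 260. ]
side handle_mid {'at': [282.5, 180.7], 'conf': 0.45} [600.7 -67.2 270. ] [593.3 -55.8 260. ]
```

```bash
python3 -c "
import cv2,numpy as np
cv2.imwrite('pics/both0.png',cv2.resize(np.hstack([cv2.imread('pics/top0.png'),cv2.imread('pics/side0.png')]),(800,300),interpolation=cv2.INTER_AREA))"
```

```text
(no output)
```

View pics/top0.png

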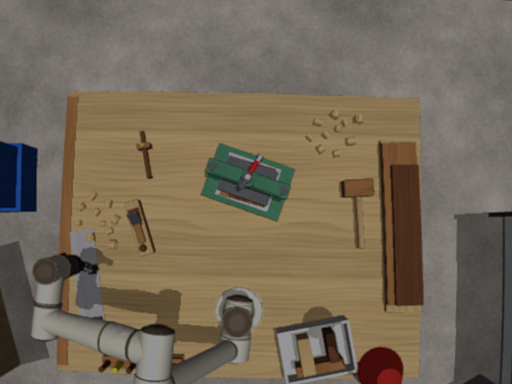

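View pics/side0.png

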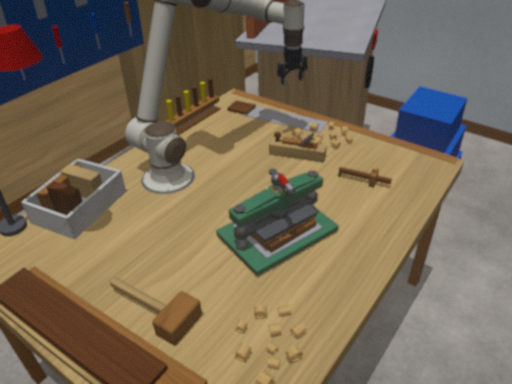

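The top view shows the press at about (248,182), its crank running from the hub at (247,177) to the hinge near (260,157), with the red grip at about (254,167). The side view shows the grip at about (281,182). The plane, gauge and mallet are well clear of it. Next I'll refine the positions from the point clouds.

```bash
python3 - <<'E'
from h import *
np.set_printoptions(precision=1,suppress=True)
P={n:get_image(n) for n in("top","side")}
out=[]
for n,(u0,u1,v0,v1) in(("top",(195,305,140,222)),("side",(215,340,160,272))):
    p=P[n];im=p["img"].astype(int);pts=[];
    vv,uu=np.mgrid[v0:v1,u0:u1];uu=uu.ravel();vv=vv.ravel()
    W=np.array([depth_pt(p,(u,v)) for u,v in zip(uu,vv)]);c=im[vv,uu]
    red=(c[:,0]>1.8*c[:,1])&(c[:,0]>1.8*c[:,2])&(c[:,0]>90)&(W[:,2]>240)
    print(n,"red",red.sum());print(np.c_[uu,vv,W][red])
    hi=(W[:,2]>225)&(W[:,2]<300)&~red
    print("high nonred");print(np.c_[uu,vv,W,c][hi])
    cr=(W[:,2]>175)&(W[:,2]<192)&(c[:,1]>c[:,0]*1.2)
    q=W[cr][:,:2].astype(np.float32);r=cv2.minAreaRect(q);print("crosshead",r,len(q))
    img=cv2.resize(p["img"][v0:v1,u0:u1,::-1],None,fx=5,fy=5,interpolation=cv2.INTER_CUBIC);cv2.imwrite(f"pics/{n}z.png",img)
E
```

```text
top red 72
[[255.  160.  616.2 -58.3 269.7]
 [256.  160.  616.7 -62.1 266.8]
 [255.  161.  611.9 -58.4 273.2]
 [256.  161.  612.4 -62.2 269.8]
 [257.  161.  612.6 -65.9 269.3]
 [254.  162.  608.8 -54.7 267.9]
 [255.  162.  607.8 -58.4 275.5]
 [256.  162.  608.  -62.2 274.4]
 [257.  162.  610.  -66.1 260.4]
 [258.  162.  609.9 -69.9 262.2]
 [253.  163.  605.  -51.  267. ]
 [254.  163.  604.3 -54.8 273. ]
 [255.  163.  604.3 -58.5 273.2]
 [256.  163.  604.8 -62.3 270.5]
 [257.  163.  605.  -66.1 269.5]
 [258.  163.  605.6 -69.9 265.5]
 [252.  164.  600.8 -47.4 269.1]
 [253.  164.  600.8 -51.1 270.2]
 [254.  164.  600.9 -54.9 270.2]
 [255.  164.  600.8 -58.6 271.1]
 [256.  164.  600.8 -62.4 271.8]
 [257.  164.  601.4 -66.2 268.3]
 [258.  164.  602.1 -70.  263.2]
 [252.  165.  597.1 -47.4 268.6]
 [253.  165.  596.4 -51.2 274.9]
 [254.  165.  597.3 -55.  268.1]
 [255.  165.  597.5 -58.7 267.3]
 [256.  165.  597.9 -62.5 264.9]
 [257.  165.  598.3 -66.3 262.7]
 [251.  166.  594.1 -43.7 262.2]
 [252.  166.  592.9 -47.5 272.1]
 [253.  166.  593.7 -51.3 266.2]
 [254.  166.  593.5 -55.  268.2]

[... 3659 characters left out ...]
67.8 262.8]
 [284.  183.  607.3 -69.  265.3]
 [285.  183.  611.5 -70.  267.7]
 [286.  183.  612.7 -66.4 265.9]
 [282.  184.  589.2 -52.  243.4]
 [283.  184.  605.5 -71.6 262.5]
 [284.  184.  608.3 -70.5 262.9]
 [285.  184.  615.  -75.4 268.8]
 [283.  185.  601.6 -65.5 253.3]
 [284.  185.  609.2 -71.8 260.4]]
high nonred
[[271.  168.  515.8 ... 137.  121.   95. ]
 [272.  168.  519.5 ... 134.  119.   94. ]
 [273.  168.  520.9 ... 135.  119.   91. ]
 ...
 [291.  195.  637.3 ...  46.   47.   40. ]
 [292.  195.  642.  ...  46.   53.   44. ]
 [289.  196.  635.9 ...  48.   58.   48. ]]
crosshead ((564.640869140625, -36.54240417480469), (339.5120544433594, 58.593284606933594), 71.50870513916016) 540
```

View pics/sidez.png

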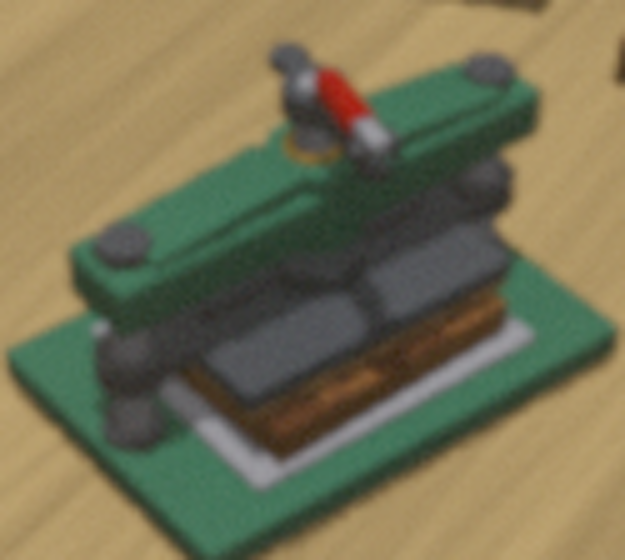

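View pics/topz.png

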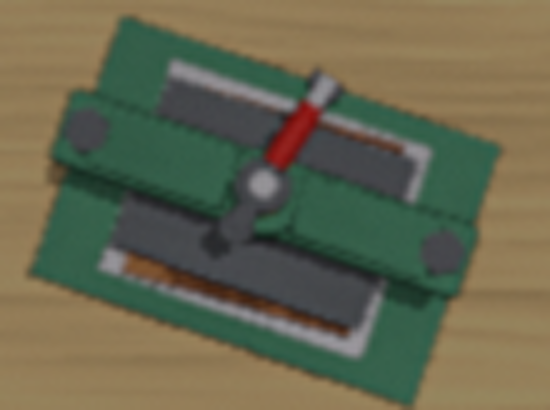

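The zooms show the grip running from next to the hub at top pixel (248,177) out to the lugs near (260,157). It is folded, and there's clear room on both sides. Now I'll triangulate and work out the approach.

```bash
python3 - <<'E'
from h import *
from scipy.spatial.transform import Rotation as R
np.set_printoptions(precision=2,suppress=True)
s=read_state();M=R.from_quat(s["ee_rot"]).as_matrix();print("tool",M,s["position"],s["joints"])
P={n:get_image(n) for n in("top","side")};C={}
for n,(u0,u1,v0,v1) in(("top",(195,305,140,222)),("side",(215,340,160,272))):
    p=P[n];c=p["img"].astype(float);w=np.clip((c[...,0]-1.3*np.maximum(c[...,1],c[...,2]))/120,0,1)
    m=np.zeros_like(w);m[v0:v1,u0:u1]=1;w*=m;vv,uu=np.mgrid[:384,:512]
    C[n]=(np.sum(w*uu)/w.sum(),np.sum(w*vv)/w.sum())
    g=np.argwhere(w>.3);q=np.array([at_height(p,(u,v),260)[:2] for v,u in g]);ww=w[g[:,0],g[:,1]]
    mu=np.average(q,axis=0,weights=ww);cv=np.cov(q.T,aweights=ww);e,V=np.linalg.eigh(cv);d=V[:,1]*np.sign(V[0,1])
    print(n,C[n],mu,"ang",np.degrees(np.arctan2(d[1],d[0])),"len",np.sqrt(12*e))
print("mid tri",tri(P["top"],C["top"],P["side"],C["side"]))
for t in("hub","handle_hinge","handle_mid"):
    a=[place_of(P[n],t) for n in("top","side")]
    print(t,a[0][:2],a[1][:2])
    if a[0] and a[1]:print(tri(P["top"],a[0][0]["at"],P["side"],a[1][0]["at"]))
# hub by eye: zoom pixels
a=(195+263/5-.4,140+185/5-.4);b=(215+303/5-.4,160+82/5-.4)
print("hub eye",tri(P["top"],a,P["side"],b),at_height(P["top"],a,250),at_height(P["side"],b,250))
# nuts in top & side -> screw axis = midpoint
f=lambda x,y:(195+x/5-.4,140+y/5-.4);g=lambda x,y:(215+x/5-.4,160+y/5-.4)
n1=[f(85,130),f(442,252)];n2=[g(490,70),g(123,243)]
A=[at_height(P["top"],k,195) for k in n1];B=[at_height(P["side"],k,195) for k in n2];print("nuts",A,B,np.mean(A,0),np.mean(B,0))
E
```

```text
tool [[ 0.94 -0.35 -0.  ]
 [-0.35 -0.94 -0.  ]
 [ 0.    0.   -1.  ]] [215.92 586.47 404.68] [ 1.48  0.38  0.01  0.   -1.19 -0.26]
top (np.float64(250.6600545709181), np.float64(172.29871541024772)) [592.07 -51.98] ang -33.60596794421107 len [18.05 50.76]
side (np.float64(284.60439907173685), np.float64(196.99059522840162)) [589.32 -48.53] ang -38.778479153796134 len [18.41 49.9 ]
mid tri (array([584.09, -39.08, 181.09]), np.float64(12.236240474747325))
hub [{'at': [248.9, 172.9], 'conf': 0.72}, {'at': [249.1, 181.6], 'conf': 0.72}] [{'at': [277.8, 176.7], 'conf': 0.75}]
(array([566.82, -37.7 , 253.58]), np.float64(4.53892761874548))
handle_hinge [{'at': [260.7, 154.3], 'conf': 0.66}] [{'at': [288.2, 188.1], 'conf': 0.82}]
(array([635.36, -81.88, 266.95]), np.float64(8.29695945411602))
handle_mid [{'at': [253.9, 165.2], 'conf': 0.66}] [{'at': [281.2, 181.8], 'conf': 0.68}]
(array([594.52, -57.18, 257.78]), np.float64(8.39517233563713))
hub eye (array([553.16, -31.58, 247.04]), np.float64(4.789094715985611)) [554.77 -30.15 250.  ] [553.71 -36.66 250.  ]
nuts [array([600.85, 111.36, 195.  ]), array([ 510.63, -170.89,  195.  ])] [array([606.59, 107.49, 195.  ]), array([ 514.14, -172.88,  195.  ])] [555.74 -29.76 195.  ] [560.36 -32.69 195.  ]
```

Emit:
carry_out(
  slide=[
    [0,0,-0.05],
    [0.03,0.024,-0.095],
    [0.07,0.057,-0.095],
    [0.112,0.091,-0.095],
    [0.155,0.126,-0.095],
    [0.198,0.161,-0.095],
    [0.241,0.196,-0.095],
    [0.284,0.231,-0.095],
  ],
  roll=[0,0,0,2,4,6,8,10.5],
  claw=[0.06,0.06,0.06,0.06,0.06,0.06,0.06,0.06],
)

```text
clock: 1.9
position: [403.1, 269.8, 500.1]
ee_rot: [0.964, -0.265, 0.0, -0.0]
contact_force: [0.9, 0.8, -0.3]
gripper_width: 59.9
grasp_force: 0.0
```

Emit:
carry_out(
  slide=[
    [0.041,0.0225,0],
    [0.085,0.0465,0],
    [0.13,0.071,0],
    [0.175,0.0955,0],
    [0.22,0.12,0],
    [0.265,0.1445,0],
    [0.305,0.1665,0],
    [0.33,0.18,0],
  ],
  roll=[0,0,0,0,0,0,0,0],
  claw=[0.06,0.06,0.06,0.06,0.06,0.06,0.06,0.06],
)

```text
clock: 2.9
position: [595.2, -53.7, 499.4]
ee_rot: [0.964, -0.266, -0.0, 0.0]
contact_force: [-1.0, 0.2, -0.1]
gripper_width: 60.1
grasp_force: 0.0
```

```bash
python3 - <<'E'
from h import *
s=read_state();print(s["position"],s["joints"])
P={n:get_image(n) for n in("top","side")}
a=cv2.resize(P["top"]["img"][120:220,190:310,::-1],(480,400),interpolation=cv2.INTER_CUBIC)
b=cv2.resize(P["side"]["img"][110:210,225:305,::-1],(320,400),interpolation=cv2.INTER_CUBIC)
cv2.imwrite("pics/c1.png",np.hstack([a,b]))
E
```

```text
[595.16733859 -53.66994704 499.36407721] [ 1.80789698e-01  2.89754599e-01  1.03037146e-01  8.32237448e-05
 -1.38452601e+00  8.52096356e-01]
```

View pics/c1.png

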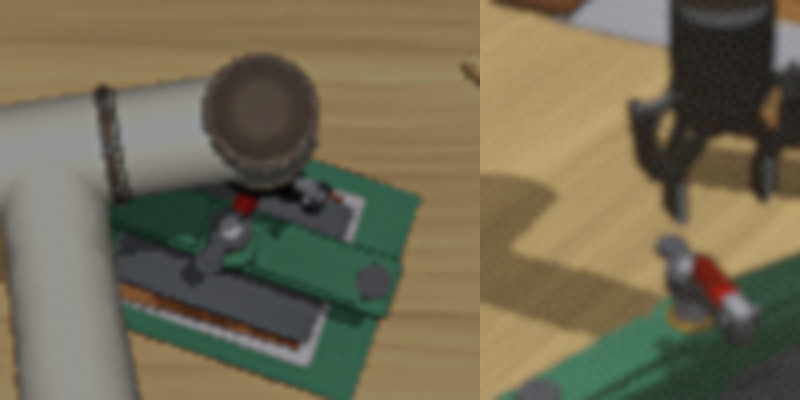

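The side crop shows the fingers straddling the folded grip at about (715,275), and the top crop shows the tool over the red grip. Next I descend, then close.

Emit:
carry_out(
  slide=[
    [0,0,0.02],
    [0,0,0.045],
    [0,0,0.065],
    [0,0,0.075],
    [0,0,0.081],
    [0,0,0.081],
  ],
  roll=[0,0,0,0,0,0],
  claw=[0.06,0.06,0.06,0.06,0.06,0.06],
)

```text
clock: 3.75
position: [594.4, -51.5, 419.0]
ee_rot: [0.964, -0.265, 0.0, -0.0]
contact_force: [1.3, 0.0, 0.1]
gripper_width: 60.3
grasp_force: 0.0
```

Emit:
carry_out(
  slide=[
    [0,0,0],
    [0,0,0],
    [0,0,0],
    [0,0,0],
  ],
  roll=[0,0,0,0],
  claw=[0.045,0.035,0.028,0.025],
)

```text
clock: 4.25
position: [594.4, -51.8, 418.9]
ee_rot: [0.964, -0.265, 0.0, 0.0]
contact_force: [0.2, -0.8, -0.3]
gripper_width: 24.7
grasp_force: 0.2
```

Emit:
carry_out(
  slide=[
    [0,0,0],
    [0,0,0],
    [0,0,0],
    [0,0,0],
  ],
  roll=[0,0,0,0],
  claw=[0.015,0.0,0.0,0.0],
)

```text
clock: 4.75
position: [593.9, -52.5, 419.0]
ee_rot: [0.964, -0.265, -0.001, 0.001]
contact_force: [-3.2, -5.2, 2.5]
gripper_width: 19.8
grasp_force: 58.4
```

```bash
python3 - <<'E'
from h import *
s=read_state();print({k:np.round(s[k],3) for k in("position","contact_force","wrist_torque","gripper_width","grasp_force","joints")})
E
```

```text
{'position': array([593.946, -52.532, 418.985]), 'contact_force': array([-3.187, -5.177,  2.46 ]), 'wrist_torque': array([-1.28 ,  0.767, -0.102]), 'gripper_width': np.float64(19.842), 'grasp_force': np.float64(58.414), 'joints': array([ 1.830e-01,  3.270e-01, -4.300e-02,  1.000e-03, -1.203e+00,
        8.500e-01])}
```

Emit:
carry_out(
  slide=[
    [0.0002,0,-0.004],
    [0.0007,0,-0.008],
    [0.0016,0,-0.012],
    [0.0028,0,-0.0157],
    [0.0043,0,-0.0195],
    [0.0062,0,-0.023],
    [0.0062,0,-0.023],
  ],
  roll=[0,0,0,0,0,0,0],
  claw=[0,0,0,0,0,0,0],
)

```text
clock: 5.62
position: [599.1, -55.3, 436.4]
ee_rot: [0.964, -0.266, -0.005, 0.001]
contact_force: [1.5, -5.6, -13.5]
gripper_width: 19.7
grasp_force: 59.3
```

Emit:
carry_out(
  slide=[
    [0.002,0,-0.004],
    [0.0045,0,-0.008],
    [0.0075,0,-0.012],
    [0.011,0,-0.0155],
    [0.0155,0,-0.018],
    [0.02,0,-0.02],
    [0.0245,0,-0.0215],
    [0.0245,0,-0.0215],
  ],
  roll=[0,0,0,0,0,0,0,0],
  claw=[0,0,0,0,0,0,0,0],
)

```text
clock: 6.62
position: [620.0, -67.6, 460.2]
ee_rot: [0.964, -0.265, -0.005, 0.001]
contact_force: [-4.2, -3.9, -16.7]
gripper_width: 19.5
grasp_force: 59.1
```

```bash
python3 - <<'E'
from h import *
s=read_state();print({k:np.round(s[k],3) for k in("position","contact_force","wrist_torque","gripper_width","joints")})
P={n:get_image(n) for n in("top","side")}
a=cv2.resize(P["top"]["img"][120:220,190:310,::-1],(480,400),interpolation=cv2.INTER_CUBIC)
b=cv2.resize(P["side"]["img"][130:210,245:309,::-1],(320,400),interpolation=cv2.INTER_CUBIC)
cv2.imwrite("pics/c2.png",np.hstack([a,b]))
E
```

```text
{'position': array([619.964, -67.636, 460.222]), 'contact_force': array([ -4.176,  -3.86 , -16.675]), 'wrist_torque': array([-1.071,  1.374,  0.084]), 'gripper_width': np.float64(19.515), 'joints': array([ 0.15 ,  0.354,  0.101, -0.002, -1.327,  0.885])}
```

View pics/c2.png

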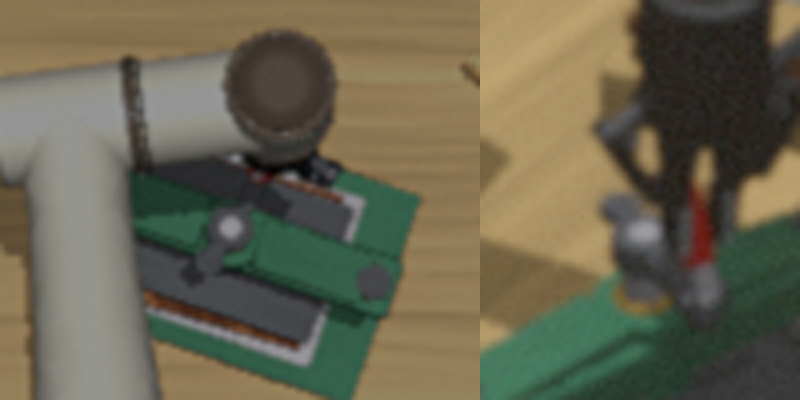

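The handle is now about 70° up in the pads, with the red at (700,240) in the side crop and the hub at (638,245). I'll push on to the stop.

Emit:
carry_out(
  slide=[
    [0.004,0,-0.0005],
    [0.008,0,-0.001],
    [0.012,0,-0.001],
    [0.016,0,-0.001],
    [0.02,0,0],
    [0.023,0,0],
    [0.025,0,0],
    [0.025,0,0],
  ],
  roll=[0,0,0,0,0,0,0,0],
  claw=[0,0,0,0,0,0,0,0],
)

```text
clock: 7.72
position: [642.5, -80.1, 464.7]
ee_rot: [0.964, -0.265, 0.002, -0.0]
contact_force: [0.3, -0.2, 0.0]
gripper_width: 0.2
grasp_force: 0.0
```

```bash
python3 - <<'E'
from h import *
P={n:get_image(n) for n in("top","side")}
a=cv2.resize(P["top"]["img"][120:220,200:300,::-1],(400,400),interpolation=cv2.INTER_CUBIC)
b=cv2.resize(P["side"]["img"][130:210,245:325,::-1],(400,400),interpolation=cv2.INTER_CUBIC)
cv2.imwrite("pics/c3.png",np.hstack([a,b]))
for n in P:
  for t in("handle_hinge","handle_mid"):print(n,t,place_of(P[n],t)[:1])
E
```

```text
top handle_hinge [{'at': [256.2, 155.5], 'conf': 0.64}]
top handle_mid [{'at': [253.5, 155.8], 'conf': 0.51}]
side handle_hinge [{'at': [288.3, 187.2], 'conf': 0.9}]
side handle_mid [{'at': [287.1, 174.2], 'conf': 0.55}]
```

View pics/c3.png

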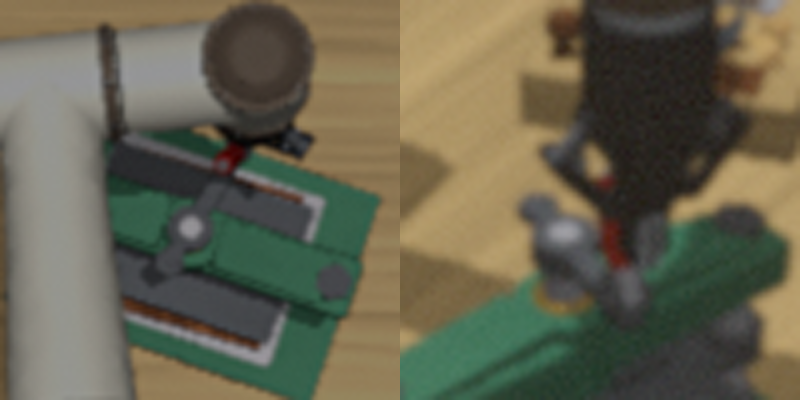

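The grip slipped out at roughly 70°, and the closed fingers now stand outside the handle, with the red at (610,230) in the side crop. I'll open, move back 24 mm and regrip.

Emit:
carry_out(
  slide=[
    [0,0,0],
    [0,0,0],
    [0,0,0],
    [-0.008,0,0],
    [-0.016,0,0.002],
    [-0.024,0,0.005],
    [-0.024,0,0.005],
    [-0.024,0,0.005],
  ],
  roll=[0,0,0,0,0,0,0,0],
  claw=[0.05,0.05,0.05,0.05,0.05,0.05,0.04,0.03],
)

```text
clock: 9.02
position: [621.6, -67.8, 458.4]
ee_rot: [0.964, -0.265, 0.0, -0.0]
contact_force: [-0.7, -0.1, 0.6]
gripper_width: 30.3
grasp_force: 0.0
```

Emit:
carry_out(
  slide=[
    [0,0,0],
    [0,0,0],
    [0,0,0],
    [0,0,0],
  ],
  roll=[0,0,0,0],
  claw=[0.015,0.0,0.0,0.0],
)

```text
clock: 9.52
position: [621.5, -68.2, 458.6]
ee_rot: [0.964, -0.265, -0.0, 0.0]
contact_force: [-2.6, -2.2, 3.7]
gripper_width: 19.7
grasp_force: 58.7
```

Emit:
carry_out(
  slide=[
    [0.003,0,-0.0005],
    [0.006,0,-0.001],
    [0.009,0,-0.0015],
    [0.0115,0,-0.002],
    [0.0115,0,-0.002],
  ],
  roll=[0,0,0,0,0],
  claw=[0,0,0,0,0],
)

```text
clock: 10.15
position: [628.8, -72.2, 459.4]
ee_rot: [0.964, -0.264, -0.007, 0.0]
contact_force: [-14.7, 6.4, 6.8]
gripper_width: 20.2
grasp_force: 60.0
```

Emit:
carry_out(
  slide=[
    [0.002,0,0],
    [0.004,0,0],
    [0.006,0,0],
    [0.006,0,0],
  ],
  roll=[0,0,0,0],
  claw=[0,0,0,0],
)

```text
clock: 10.65
position: [634.6, -75.8, 459.0]
ee_rot: [0.964, -0.265, -0.005, 0.0]
contact_force: [-10.0, 3.7, 5.5]
gripper_width: 19.2
grasp_force: 59.4
```

```bash
python3 - <<'E'
from h import *
s=read_state();print({k:np.round(s[k],3) for k in("position","ee_rot","contact_force","wrist_torque","gripper_width")})
P={n:get_image(n) for n in("top","side")}
a=cv2.resize(P["top"]["img"][120:220,200:300,::-1],(400,400),interpolation=cv2.INTER_CUBIC)
b=cv2.resize(P["side"]["img"][140:200,255:315,::-1],(400,400),interpolation=cv2.INTER_CUBIC)
cv2.imwrite("pics/c4.png",np.hstack([a,b]))
for n in P:
  for t in("handle_hinge","handle_mid","hub"):print(n,t,place_of(P[n],t)[:1])
E
```

```text
{'position': array([634.63 , -75.798, 458.988]), 'ee_rot': array([ 0.964, -0.265, -0.005,  0.   ]), 'contact_force': array([-9.955,  3.687,  5.489]), 'wrist_torque': array([ 0.978,  3.143, -0.   ]), 'gripper_width': np.float64(19.171)}
top handle_hinge [{'at': [257.7, 152.6], 'conf': 0.62}]
top handle_mid [{'at': [137.5, 228.1], 'conf': 0.63}]
top hub [{'at': [244.7, 175.4], 'conf': 0.75}]
side handle_hinge [{'at': [290.6, 187.5], 'conf': 0.73}]
side handle_mid [{'at': [289.2, 173.8], 'conf': 0.57}]
side hub [{'at': [276.6, 177.5], 'conf': 0.6}]
```

View pics/c4.png

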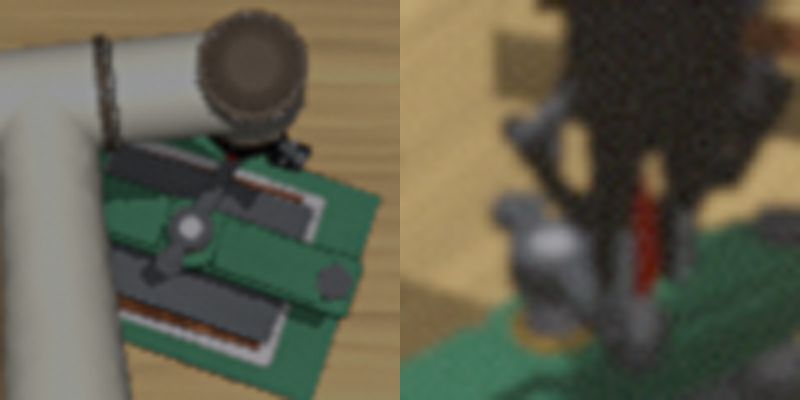

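The handle looks near upright, with the red between the fingers at (645,235), but the pads are slipping along it. To be sure it's at its stop, I'll release it and push it out from the inside with closed fingers.

Emit:
carry_out(
  slide=[
    [-0.002,0,0],
    [-0.004,0,0],
    [-0.004,0,0],
    [-0.015,0,0],
    [-0.03,0,0],
    [-0.047,0,0],
    [-0.047,0,0],
    [-0.047,0,0],
  ],
  roll=[0,0,0,0,0,0,0,0],
  claw=[0.05,0.05,0.05,0.05,0.05,0.05,0.0,0.0],
)

```text
clock: 12.05
position: [596.1, -52.7, 460.6]
ee_rot: [0.964, -0.265, 0.0, -0.0]
contact_force: [0.5, 0.5, -0.7]
gripper_width: 14.3
grasp_force: 0.0
```

Emit:
carry_out(
  slide=[
    [0,0,0],
    [0,0,0],
    [0.005,0,0],
    [0.01,0,0],
    [0.014,0,0],
    [0.017,0,0],
    [0.017,0,0],
  ],
  roll=[0,0,0,0,0,0,0],
  claw=[0,0,0,0,0,0,0],
)

```text
clock: 12.92
position: [611.1, -61.7, 459.9]
ee_rot: [0.964, -0.265, -0.0, 0.0]
contact_force: [-1.0, -0.3, -0.1]
gripper_width: 0.5
grasp_force: 0.0
```

Emit:
carry_out(
  slide=[
    [0.002,0,0],
    [0.004,0,0],
    [0.006,0,0],
    [0.006,0,0],
  ],
  roll=[0,0,0,0],
  claw=[0,0,0,0],
)

```text
clock: 13.42
position: [613.9, -63.5, 459.6]
ee_rot: [0.964, -0.264, -0.005, 0.0]
contact_force: [-11.1, 6.1, 2.6]
gripper_width: 0.4
grasp_force: 0.3
```

Emit:
carry_out(
  slide=[
    [0.002,0,0],
    [0.004,0,0],
    [0.006,0,0],
    [0.006,0,0],
  ],
  roll=[0,0,0,0],
  claw=[0,0,0,0],
)

```text
clock: 13.92
position: [616.3, -64.9, 459.6]
ee_rot: [0.965, -0.264, -0.01, -0.0]
contact_force: [-24.5, 15.3, 8.6]
gripper_width: 0.0
grasp_force: 6.1
```

The force rises steeply to 29 N, so the handle is on its upright stop. Next I back off, open, and cage it loosely for winding.

Emit:
carry_out(
  slide=[
    [-0.008,0,0],
    [-0.012,0,0],
    [-0.012,0,0],
    [-0.012,0,0],
    [-0.004,0.001,0],
    [0.006,0.001,0],
    [0.0115,0.001,0],
    [0.0115,0.001,0],
  ],
  roll=[0,0,0,0,0,0,0,0],
  claw=[0,0.05,0.05,0.05,0.05,0.05,0.04,0.026],
)

```text
clock: 14.92
position: [631.1, -74.8, 459.7]
ee_rot: [0.964, -0.265, -0.0, 0.0]
contact_force: [0.5, -0.3, -0.4]
gripper_width: 26.1
grasp_force: 0.0
```

Emit:
carry_out(
  slide=[
    [0,0,0],
    [0,0,0],
  ],
  roll=[0,0],
  claw=[0.026,0.026],
)

```text
clock: 15.18
position: [630.4, -74.3, 460.4]
ee_rot: [0.964, -0.265, 0.0, -0.0]
contact_force: [-0.4, -0.3, -0.1]
gripper_width: 25.9
grasp_force: 0.0
```

```bash
cat > f.py <<'E'
from h import *
from scipy.spatial.transform import Rotation as R
import sys
n=int(sys.argv[1]) if len(sys.argv)>1 else 4
F=[];X=[];T=[]
for i in range(n):
    s=read_state();F.append(s["contact_force"]);X.append(s["position"]);T.append(s["wrist_torque"])
    if i<n-1:get_image("top")
F=np.array(F);X=np.array(X);m=R.from_quat(s["ee_rot"]).as_matrix();C=np.array([555,-32])
d=X.mean(0)[:2]-C;r=np.linalg.norm(d);u=d/r;t=np.array([u[1],-u[0]])  # clockwise tangent
f=F.mean(0)
print("clk %.2f pos %s r %.1f ang %.1f yawx %.1f | resist %.2f (raw %s) radial %.2f z %.2f Tz %.2f w %.1f j6 %.2f"%(s["clock"],X.mean(0).round(1),r,np.degrees(np.arctan2(d[1],d[0])),np.degrees(np.arctan2(m[1,0],m[0,0])),-f[:2]@t,np.round(-F[:,:2]@t,1),f[:2]@u,f[2],np.mean(T,0)[2],s["gripper_width"],s["joints"][5]))
E
python3 f.py 4
```

```text
clk 15.32 pos [630.4 -74.3 460.4] r 86.5 ang -29.3 yawx -30.7 | resist 0.01 (raw [-0.5 -0.3 -0.   0.9]) radial -0.02 z 0.00 Tz 0.01 w 26.3 j6 0.90
```

Emit:
carry_out(
  slide=[
    [-0.0001,0.0076,0.0002],
    [-0.0009,0.0151,0.0003],
    [-0.0024,0.0225,0.0005],
    [-0.0044,0.0298,0.0007],
    [-0.0072,0.0368,0.0008],
    [-0.0106,0.0435,0.001],
    [-0.0144,0.0499,0.0012],
    [-0.0189,0.0559,0.0013],
  ],
  roll=[3.5,8.5,13.5,18.5,23.5,28.5,33.5,38.5],
  claw=[0.026,0.026,0.026,0.026,0.026,0.026,0.026,0.026],
)

```text
clock: 16.32
position: [586.9, -111.9, 459.1]
ee_rot: [0.823, -0.569, 0.002, -0.002]
contact_force: [5.3, 2.4, -1.8]
gripper_width: 26.1
grasp_force: 3.0
```

```bash
python3 f.py 4
```

```text
clk 16.48 pos [ 586.5 -112.2  459.1] r 86.1 ang -68.6 yawx -69.1 | resist 5.24 (raw [5.8 4.9 5.1 5.1]) radial -0.05 z -1.59 Tz 0.00 w 25.6 j6 0.28
```

Emit:
carry_out(
  slide=[
    [-0.0003,0.0076,0.0002],
    [-0.0013,0.0151,0.0003],
    [-0.003,0.0225,0.0005],
    [-0.0052,0.0298,0.0007],
    [-0.0082,0.0368,0.0008],
    [-0.0117,0.0435,0.001],
    [-0.0157,0.0499,0.0012],
    [-0.0204,0.0559,0.0013],
  ],
  roll=[5,10,15,20,25,30,35,40],
  claw=[0.026,0.026,0.026,0.026,0.026,0.026,0.026,0.026],
)

```text
clock: 17.48
position: [527.1, -113.7, 457.9]
ee_rot: [-0.579, 0.816, -0.002, 0.001]
contact_force: [5.6, -1.7, -2.0]
gripper_width: 26.0
grasp_force: 3.1
```

```bash
python3 f.py 4
```

```text
clk 17.62 pos [ 526.6 -113.6  457.9] r 86.4 ang -109.2 yawx -109.1 | resist 4.82 (raw [5.8 5.  4.3 4.1]) radial 0.14 z -2.44 Tz 0.00 w 26.3 j6 -0.42
```

Emit:
carry_out(
  slide=[
    [-0.0003,0.0076,0.0002],
    [-0.0013,0.0151,0.0003],
    [-0.003,0.0225,0.0005],
    [-0.0052,0.0298,0.0007],
    [-0.0082,0.0368,0.0008],
    [-0.0117,0.0435,0.001],
    [-0.0157,0.0499,0.0012],
    [-0.0204,0.0559,0.0013],
  ],
  roll=[5,10,15,20,25,30,35,40],
  claw=[0.026,0.026,0.026,0.026,0.026,0.026,0.026,0.026],
)

```text
clock: 18.62
position: [480.2, -76.6, 456.6]
ee_rot: [-0.265, 0.964, -0.001, -0.001]
contact_force: [2.3, -4.7, -2.7]
gripper_width: 26.1
grasp_force: 3.0
```

```bash
python3 f.py 4
```

```text
clk 18.77 pos [480.  -76.3 456.5] r 87.1 ang -149.4 yawx -149.1 | resist 4.10 (raw [5.2 4.  4.1 3.1]) radial 0.18 z -1.14 Tz 0.00 w 25.9 j6 -1.21
```

Emit:
carry_out(
  slide=[
    [-0.0003,0.0076,0.0002],
    [-0.0013,0.0151,0.0003],
    [-0.003,0.0225,0.0005],
    [-0.0052,0.0298,0.0007],
    [-0.0082,0.0368,0.0008],
    [-0.0117,0.0435,0.001],
    [-0.0157,0.0499,0.0012],
    [-0.0204,0.0559,0.0013],
  ],
  roll=[5,10,15,20,25,30,35,40],
  claw=[0.026,0.026,0.026,0.026,0.026,0.026,0.026,0.026],
)

```text
clock: 19.77
position: [468.4, -18.3, 455.1]
ee_rot: [0.081, 0.997, -0.002, -0.002]
contact_force: [-2.0, -5.6, 1.1]
gripper_width: 26.2
grasp_force: 3.1
```

```bash
python3 f.py 3
```

```text
clk 19.88 pos [468.5 -18.  455.1] r 87.6 ang 170.8 yawx 170.9 | resist 4.83 (raw [5.9 3.5 5.2]) radial 0.66 z 1.19 Tz -0.01 w 25.9 j6 -2.04
```

Emit:
carry_out(
  slide=[
    [-0.0003,0.0076,0.0002],
    [-0.0013,0.0151,0.0003],
    [-0.003,0.0225,0.0005],
    [-0.0052,0.0298,0.0007],
    [-0.0082,0.0368,0.0008],
    [-0.0117,0.0435,0.001],
    [-0.0157,0.0499,0.0012],
    [-0.0204,0.0559,0.0013],
  ],
  roll=[5,10,15,20,25,30,35,40],
  claw=[0.026,0.026,0.026,0.026,0.026,0.026,0.026,0.026],
)

```text
clock: 20.88
position: [497.1, 33.7, 453.7]
ee_rot: [0.416, 0.909, -0.002, -0.002]
contact_force: [-4.8, -4.1, 2.6]
gripper_width: 26.1
grasp_force: 3.1
```

```bash
python3 f.py 3
```

```text
clk 20.98 pos [497.5  34.  453.7] r 87.5 ang 131.0 yawx 130.9 | resist 5.97 (raw [6.3 6.1 5.5]) radial 0.12 z 3.27 Tz 0.01 w 26.0 j6 -2.82
```

Emit:
carry_out(
  slide=[
    [0,0,0],
    [0,0,0],
    [0,0,0],
    [0,0,0],
    [0,0,0],
    [0,0,0],
    [0,0,0],
    [0,0,0],
  ],
  roll=[0,-5,-15,-25,-35,-45,-55,-65],
  claw=[0.06,0.06,0.06,0.06,0.06,0.06,0.06,0.06],
)

```text
clock: 21.98
position: [498.4, 34.8, 453.7]
ee_rot: [-0.141, 0.99, 0.001, 0.001]
contact_force: [-1.0, -0.3, -0.5]
gripper_width: 60.1
grasp_force: 0.0
```

Emit:
carry_out(
  slide=[
    [0,0,0],
    [0,0,0],
    [0,0,0],
    [0,0,0],
    [0,0,0],
    [0,0,0],
    [0,0,0],
    [0,0,0],
  ],
  roll=[-10,-20,-30,-40,-50,-60,-70,-80],
  claw=[0.06,0.06,0.06,0.06,0.06,0.06,0.06,0.06],
)

```text
clock: 22.98
position: [498.4, 34.8, 453.7]
ee_rot: [0.745, -0.668, -0.0, -0.001]
contact_force: [0.2, -0.2, -1.3]
gripper_width: 59.8
grasp_force: 0.0
```

Emit:
carry_out(
  slide=[
    [0,0,0],
    [0,0,0],
    [0,0,0],
    [0,0,0],
    [0,0,0],
    [0,0,0],
    [0,0,0],
    [0,0,0],
  ],
  roll=[-10,-20,-30,-35,-35,-35,-35,-35],
  claw=[0.06,0.06,0.06,0.05,0.035,0.026,0.026,0.026],
)

```text
clock: 23.98
position: [497.9, 34.2, 453.8]
ee_rot: [0.909, -0.417, -0.0, 0.001]
contact_force: [-3.1, -2.6, 3.7]
gripper_width: 26.2
grasp_force: 2.1
```

```bash
python3 f.py 4
```

```text
clk 24.12 pos [497.9  34.2 453.8] r 87.4 ang 130.8 yawx -49.2 | resist 4.90 (raw [4.1 3.9 6.5 5. ]) radial 0.39 z 3.55 Tz 0.02 w 26.1 j6 0.32
```

Emit:
carry_out(
  slide=[
    [0.0003,-0.0076,0.0002],
    [0.0013,-0.0151,0.0003],
    [0.003,-0.0225,0.0005],
    [0.0052,-0.0298,0.0007],
    [0.0082,-0.0368,0.0008],
    [0.0117,-0.0435,0.001],
    [0.0157,-0.0499,0.0012],
    [0.0204,-0.0559,0.0013],
  ],
  roll=[5,10,15,20,25,30,35,40],
  claw=[0.026,0.026,0.026,0.026,0.026,0.026,0.026,0.026],
)

```text
clock: 25.12
position: [553.5, 55.8, 452.4]
ee_rot: [0.711, -0.703, -0.001, 0.001]
contact_force: [-6.1, -0.5, 4.1]
gripper_width: 26.0
grasp_force: 3.0
```

```bash
python3 f.py 3
```

```text
clk 25.23 pos [554.   55.9 452.3] r 87.9 ang 90.6 yawx -89.2 | resist 4.69 (raw [6.1 4.1 3.8]) radial -0.25 z 3.75 Tz 0.03 w 26.1 j6 -0.38
```

Emit:
carry_out(
  slide=[
    [0.0003,-0.0076,0.0002],
    [0.0013,-0.0151,0.0003],
    [0.003,-0.0225,0.0005],
    [0.0052,-0.0298,0.0007],
    [0.0082,-0.0368,0.0008],
    [0.0117,-0.0435,0.001],
    [0.0157,-0.0499,0.0012],
    [0.0204,-0.0559,0.0013],
  ],
  roll=[5,10,15,20,25,30,35,40],
  claw=[0.026,0.026,0.026,0.026,0.026,0.026,0.026,0.026],
)

```text
clock: 26.22
position: [609.8, 37.0, 450.9]
ee_rot: [-0.428, 0.904, 0.001, 0.0]
contact_force: [-5.5, 3.8, 2.5]
gripper_width: 25.8
grasp_force: 3.3
```

```bash
python3 f.py 3
```

```text
clk 26.32 pos [610.2  36.7 450.9] r 88.1 ang 51.3 yawx -129.1 | resist 5.15 (raw [6.7 4.9 3.9]) radial 0.01 z 2.89 Tz 0.03 w 26.1 j6 -1.01
```

Emit:
carry_out(
  slide=[
    [0.0003,-0.0076,0.0002],
    [0.0013,-0.0151,0.0003],
    [0.003,-0.0225,0.0005],
    [0.0052,-0.0298,0.0007],
    [0.0082,-0.0368,0.0008],
    [0.0117,-0.0435,0.001],
    [0.0157,-0.0499,0.0012],
    [0.0204,-0.0559,0.0013],
  ],
  roll=[5,10,15,20,25,30,35,40],
  claw=[0.026,0.026,0.026,0.026,0.026,0.026,0.026,0.026],
)

```text
clock: 27.32
position: [640.8, -13.1, 449.6]
ee_rot: [-0.095, 0.996, 0.002, 0.002]
contact_force: [-2.7, 8.5, 1.8]
gripper_width: 26.0
grasp_force: 4.1
```

```bash
python3 f.py 3
```

```text
clk 27.43 pos [640.9 -13.6 449.6] r 87.9 ang 12.1 yawx -169.1 | resist 6.87 (raw [8.8 6.7 5.1]) radial -0.26 z 1.60 Tz 0.00 w 26.4 j6 -1.61
```

Bite felt: moving resistance 5.9 N (free) → 6.7 → 8.8 N, and pad force 3.05 → 3.3 → 4.1. That puts first bite near 260°. Going on by 20°.

Emit:
carry_out(
  slide=[
    [0.0003,-0.0076,0.0002],
    [0.0013,-0.0151,0.0003],
    [0.003,-0.0225,0.0005],
    [0.0052,-0.0298,0.0007],
  ],
  roll=[5,10,15,20],
  claw=[0.026,0.026,0.026,0.026],
)

```text
clock: 27.92
position: [641.9, -43.0, 449.1]
ee_rot: [0.08, 0.997, 0.003, 0.003]
contact_force: [0.4, 8.8, 1.1]
gripper_width: 25.5
grasp_force: 4.5
```

```bash
python3 f.py 3
```

```text
clk 28.02 pos [641.9 -43.4 449. ] r 87.6 ang -7.5 yawx 170.9 | resist 7.69 (raw [8.8 7.4 6.9]) radial -0.30 z 0.90 Tz 0.01 w 26.1 j6 -1.91
```

Emit:
carry_out(
  slide=[
    [0.0003,-0.0076,0.0002],
    [0.0013,-0.0151,0.0003],
  ],
  roll=[5,10],
  claw=[0.026,0.026],
)

```text
clock: 28.28
position: [638.6, -57.5, 448.8]
ee_rot: [0.166, 0.986, 0.003, 0.003]
contact_force: [0.6, 9.2, 0.2]
gripper_width: 26.1
grasp_force: 4.7
```

```bash
python3 f.py 5
```

```text
clk 28.48 pos [638.5 -58.  448.8] r 87.5 ang -17.3 yawx 161.0 | resist 7.51 (raw [8.9 7.5 5.9 7.9 7.2]) radial -0.23 z 0.21 Tz -0.01 w 26.0 j6 -2.06
```

At about +90° past bite, I stop winding. Now I'll open, back out radially, and close the fingers outside the handle to push it over.

Emit:
carry_out(
  slide=[
    [0,0.001,0],
    [0,0.003,0],
    [0,0.003,0],
    [-0.012,0.0035,-0.006],
    [-0.026,0.004,-0.012],
    [-0.04,0.005,-0.018],
    [-0.04,0.005,-0.018],
    [-0.04,0.005,-0.018],
  ],
  roll=[0,-1,-2.5,-2.5,-2.5,-2.5,-2.5,-2.5],
  claw=[0.06,0.06,0.06,0.06,0.06,0.06,0.0,0.0],
)

```text
clock: 29.48
position: [676.3, -68.7, 466.3]
ee_rot: [0.145, 0.989, -0.0, -0.0]
contact_force: [0.3, 0.2, -0.3]
gripper_width: 23.9
grasp_force: 0.0
```

```bash
python3 f.py 2; python3 - <<'E'
from h import *
P={n:get_image(n) for n in("top","side")}
a=cv2.resize(P["top"]["img"][120:220,200:300,::-1],(400,400),interpolation=cv2.INTER_CUBIC)
b=cv2.resize(P["side"]["img"][130:200,255:325,::-1],(400,400),interpolation=cv2.INTER_CUBIC)
cv2.imwrite("pics/c5.png",np.hstack([a,b]))
E
```

```text
clk 29.52 pos [676.2 -68.6 466.4] r 126.7 ang -16.8 yawx 163.3 | resist 0.58 (raw [0.3 0.9]) radial 0.48 z -0.22 Tz 0.01 w 16.1 j6 -2.00
```

View pics/c5.png

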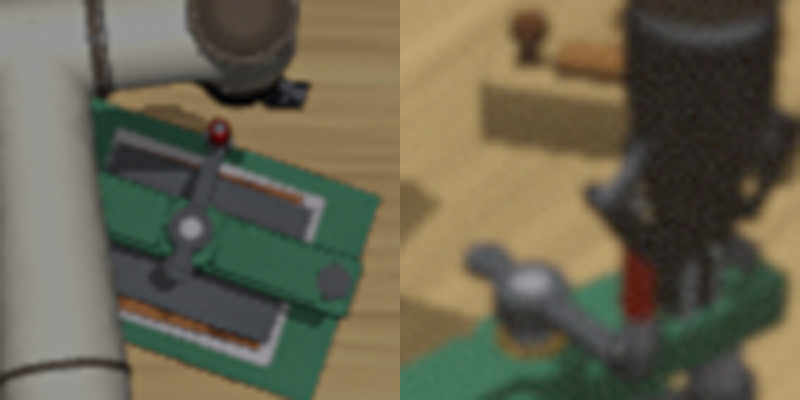

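The handle stands upright at (219,131) in the top crop and the fingers are outside it. Pushing it inward.

Emit:
carry_out(
  slide=[
    [0.006,0,0],
    [0.0187,0,0],
    [0.0247,0,-0.0005],
    [0.0307,0,-0.001],
    [0.0367,0,-0.0005],
    [0.0427,0,0.0005],
    [0.048,0,0.003],
    [0.0537,0,0.0055],
  ],
  roll=[0,0,0,0,0,0,0,0],
  claw=[0,0,0,0,0,0,0,0],
)

```text
clock: 30.62
position: [624.8, -53.1, 461.7]
ee_rot: [0.145, 0.989, 0.0, 0.0]
contact_force: [1.1, -0.5, 2.0]
gripper_width: 0.4
grasp_force: 1.1
```

```bash
python3 f.py 3
```

```text
clk 30.73 pos [624.5 -53.  461.3] r 72.6 ang -16.8 yawx 163.3 | resist -0.34 (raw [-0.2 -1.2  0.3]) radial 0.21 z 1.16 Tz 0.01 w 0.1 j6 -2.04
```

Emit:
carry_out(
  slide=[
    [0.004,0,0.0035],
    [0.0075,0,0.0075],
    [0.0115,0,0.0125],
    [0.0146,0,0.0175],
    [0.017,0,0.023],
    [0.019,0,0.0285],
    [0.019,0,0.031],
    [0.019,0,0.031],
  ],
  roll=[0,0,0,0,0,0,0,0],
  claw=[0,0,0,0,0,0,0,0],
)

```text
clock: 31.72
position: [606.4, -47.7, 432.0]
ee_rot: [0.145, 0.989, -0.0, 0.0]
contact_force: [-5.2, 1.7, 10.2]
gripper_width: 0.0
grasp_force: 4.9
```

```bash
python3 f.py 3
```

```text
clk 31.82 pos [606.4 -47.7 432. ] r 53.8 ang -16.9 yawx 163.3 | resist -0.03 (raw [ 0.2 -0.2 -0.1]) radial -5.22 z 10.13 Tz -0.00 w 0.0 j6 -2.05
```

Emit:
carry_out(
  slide=[
    [0,0,-0.004],
    [0.008,0,-0.004],
    [0.008,0,0.002],
    [0.008,0,0.005],
    [0.008,0,0.005],
  ],
  roll=[0,0,0,0,0],
  claw=[0,0,0,0,0],
)

```text
clock: 32.45
position: [598.0, -45.3, 431.1]
ee_rot: [0.144, 0.99, -0.001, 0.002]
contact_force: [-10.9, 4.6, 22.0]
gripper_width: -0.1
grasp_force: 11.2
```

```bash
python3 f.py 2
```

```text
clk 32.50 pos [598.  -45.3 431.1] r 45.0 ang -17.2 yawx 163.4 | resist 0.59 (raw [1.1 0. ]) radial -11.79 z 22.37 Tz 0.00 w -0.2 j6 -2.06
```

The handle is hard on its folded stop (22 N, and the height hardly changes). Retreating straight up.

Emit:
carry_out(
  slide=[
    [0,0,-0.006],
    [0,0,-0.03],
    [0,0,-0.06],
    [0,0,-0.09],
    [-0.02,0,-0.12],
    [-0.05,0.04,-0.13],
    [-0.05,0.09,-0.13],
    [-0.05,0.14,-0.13],
  ],
  roll=[0,0,0,0,0,0,0,0],
  claw=[0,0,0,0,0,0,0,0],
)

```text
clock: 33.5
position: [688.5, 75.5, 553.5]
ee_rot: [0.146, 0.989, -0.0, -0.001]
contact_force: [0.4, -0.2, -0.5]
gripper_width: 0.1
grasp_force: 0.0
```

```bash
python3 - <<'E'
from h import *
s=read_state();print(s["position"].round(1) if hasattr(s["position"],"round") else s["position"])
P={n:get_image(n) for n in("top","side")}
a=cv2.resize(P["top"]["img"][120:220,200:300,::-1],(400,400),interpolation=cv2.INTER_CUBIC)
b=cv2.resize(P["side"]["img"][140:220,245:325,::-1],(400,400),interpolation=cv2.INTER_CUBIC)
cv2.imwrite("pics/c6.png",np.hstack([a,b]))
E
```

```text
[688.5  75.5 553.5]
```

View pics/c6.png

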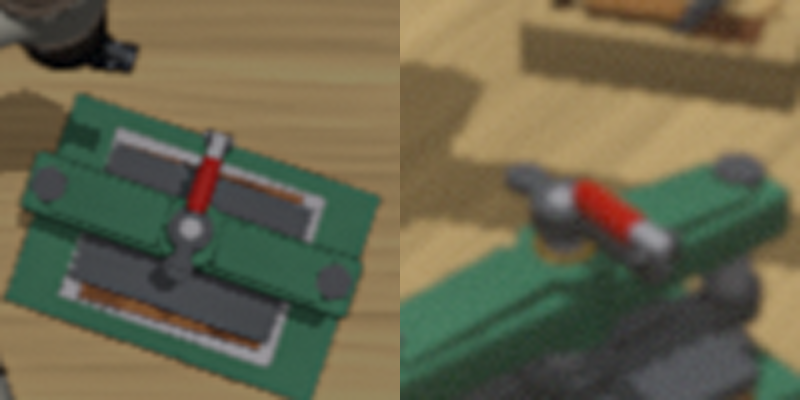

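The handle lies flat along the arm, with the red at (205,185) in the top crop and (610,215) in the side crop. The gripper is clear of everything, so I'm handing in.

```bash
python3 -c "
from bench import job_done
print(job_done())"
```

```text
the job is handed in; nothing more can be done
None
```

The job is handed in, and no verdict came back. I swung the handle up to its stop and wound the crank to about a quarter turn past first bite, judged by feel (estimated ±15°). I then folded the handle flat, and the arm finished clear of everything.

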